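# Riddle the tile basket: shake out the offcuts, tip the whole tiles into the bin

### The job

Lift the sieve basket by its bar, hold it over the aluminium tray and shake it until all four tile offcuts have dropped through its wire floor into the tray while the three whole tiles stay in the basket; then tip the whole tiles gently over the basket's lip into the white bin, from close above it. Finally stand the empty basket upright on the middle of its plywood board again and let go. Do not touch tiles or offcuts with the gripper, and leave the other things on the table where they are.

Things in the scene. Friction and masses are not known exactly. Their poses are not given: they have to be found in the camera images.
- basket: mint sieve basket, loose, 0.32 kg empty (+-30 %). Origin: centre of its underside, on which it stands; z up, x along its length, y across. Stands on its two long sides (outer faces y = +-69 mm, x = -118 to +89 mm, 65 mm high, 4 mm thick). Back wall at x = +85 to +89 mm, 65 mm high; no wall at the -x end, only a low pouring lip. With tiles under 0.7 kg
- basket_bar (a point): centre of the basket's flat carrying bar, which spans it across the middle, 112 mm above the underside. Bar 12 mm thick along the basket's x, 147 mm long along y, 22 mm tall; its 16 mm wide posts stand outside the side walls. Axes as the basket's
- basket_floor (a point): middle of the open wire floor, at the wires' tops, 24 mm above the underside. Floor x = -85 to +85 mm, 130 mm wide; 6 mm wires leave openings of 35 x 25 mm: offcuts pass, whole tiles do not. Offcuts slide off a tile at a slope of about 11 to 16 degrees, tiles on the grippier wires at about 20 to 28. Axes as the basket's
- basket_lip (a point): middle of the pouring lip's edge, at the basket's x = -118 mm, 38 mm above the underside. The lip is a plain ramp, 130 mm wide, rising outward at 24 degrees from the floor's end to this edge; tiles start to leave over it when the basket is tilted lip-down by some 25 to 32 degrees, and all pour out at 45 to 52. Axes as the basket's
- tile1: whole glazed tile, 70 x 40 x 12 mm (x, y, z), 75 g nominal; origin: centre of its underside. Starts lying flat in the basket
- tile2: whole glazed tile, 70 x 40 x 12 mm (x, y, z), 75 g nominal; origin: centre of its underside. Starts lying flat in the basket
- tile3: whole glazed tile, 70 x 40 x 12 mm (x, y, z), 75 g nominal; origin: centre of its underside. Starts lying flat in the basket
- chip1: tile offcut, 18 x 15 x 11 mm, 10 g; origin: centre of its underside. Starts lying on top of a whole tile in the basket
- chip2: tile offcut, 18 x 15 x 11 mm, 10 g; origin: centre of its underside. Starts lying on top of a whole tile in the basket
- chip3: tile offcut, 18 x 15 x 11 mm, 10 g; origin: centre of its underside. Starts lying on top of a whole tile in the basket
- chip4: tile offcut, 18 x 15 x 11 mm, 10 g; origin: centre of its underside. Starts lying on top of a whole tile in the basket
- tray: shallow aluminium tray, fixed, 270 x 230 mm (x, y), 30 mm high, walls and floor 3 mm; origin: centre of its underside. The offcuts belong here
- bin: white plastic open bin, fixed, 190 x 180 mm (x, y), 70 mm high, walls and floor 4 mm; origin: centre of its underside. The whole tiles belong here
- board: plywood board lying on the table, fixed, 250 x 190 mm (x, y), 8 mm thick; origin: centre of its underside, so its top is 8 mm above. The basket starts on it and returns to it
- glue_bottle: bystander, loose, to be left where it is: white glue bottle, standing; 38 mm across, 125 mm tall; origin: centre of its underside
- carton: bystander, loose, to be left where it is: yellow glue carton standing on end; 60 x 36 mm (x, y), 105 mm tall; origin: centre of its underside
- jar: bystander, loose, to be left where it is: lidded glass jar; 60 mm across, 90 mm tall; origin: centre of its underside
- water_cup: bystander, loose, to be left where it is: white cup; 70 mm across, 85 mm tall; origin: centre of its underside
There are look-alikes about, which are no part of the job. Leave any pink or yellow look-alike of the tile2 alone.

How it is judged:
By the outcome, as a careful person would: the job done as asked, in the order asked, and still so for the second after the job is handed in, with the robot touching nothing.
It also fails if it takes over 67 s, if anything falls off the work surface, if the arm or the gripper's body presses on something with over 40 N, if the wrist force passes 120 N, or if a joint passes its speed limit or range.

### The arm

A 6-joint arm with a two-finger parallel gripper is mounted at the origin on the work surface. World frame = base frame: x ahead of the robot, y to its left, z up, the work surface at z = 0. Lengths are in m, angles in rad, forces in N, time in s.
With the tool pointing down it reaches from about 0.35 to 0.85 m from the base axis. Payload 8.1 kg.
Tool frame: the origin (TCP) lies at the centre of the arm's flange, where the gripper is bolted on; the fingertips stand 186 mm ahead of it and the grasp point (between the pads) lies 167 mm ahead of it; z points along the fingers, y is the line along which they close (so a half turn about z gives the same grasp; the last joint's range is limited). The gripper opens to 93 mm and grips with 3 to 60 N. Pads are 15 mm wide; open, the fingers measure 128 mm over their backs; the gripper's body (75 mm by 188 mm) begins 65 mm behind the grasp point.
Start: joints at [-1.347, 0.13, 1.488, -0, 1.523, -0.085], TCP at [0.182, -0.572, 0.405] pointing down, gripper open.
Joint ranges: [-2.96, 2.96], [-0.89, 2.26], [0.02, 2.5], [-1.34, 4.48], [0, 2.73], [-2.66, 2.66]. Speed limits (rad/s): [2.39, 2.39, 2.79, 3.14, 3.14, 3.14].

### API

Orientations are given as a rotation vector (axis times angle).
In Python, from plant import robot gives the robot as it stands.
- The arm moves only by the tool apply_moves, never from a script. Its argument "series" is a list of rows, each a list of 2 entries, a list of its own where there are three numbers: the shift along the tool's x, y, z in mm, then the turn, a rotation vector about the tool's x, y, z in rad. A call has 1 to 12 rows; each row shifts and turns the commanded pose from where the row before left it, along the tool's axes as they then stand; what a row does not reach is not made up. A row lasts 1/12 s, in which the tool goes at most 41.7 mm and 7.16 degrees, less where a joint would pass 70% of its speed; a pose out of reach is approached as far as the arm can. A call is refused whole if a number of a shift passes 41.7 or a number of a turn 0.125, either way. A call with a gripper value outside its range is refused whole. "claw" is the opening, from 0 (shut) to 1 (fully open), set as the call begins (left out, the last holds). The fingers move at their own pace and stop on an object; "newtons" is the grip in N (left out, the last holds). Time passes only in rows, so rows that do not move let the fingers close. It gives the time, the measured TCP pose, the force, the opening and the grip force at its end, in the units of the state.
- robot.read_state(): the state, without advancing time (a new reading comes with each control period).
- robot.read_camera(name): name is "scene" or "top" or "wrist"; returns (picture, depth): 384x512x3 uint8, blue, green, red; 384x512 float32, m along the optical axis (not along the pixel's ray), 0 where there is no reading.
- robot.calibration(name): a dict with "fx", "fy", "cx", "cy" (pixels), "extrinsics" (4x4, takes a point from world to camera coordinates). Camera axes: x right, y down, z forward; pixel columns grow to the right and rows downward; lengths in m; the calibration is good to about 2 mm. A picture is of the moment at which its call begins: read the wrist's pose just before it. calibration takes no time and is no camera call; for the wrist camera it gives the pose at the moment of the call.
- robot.close_job(): hands the job in; it is judged then, once.
The state is a dict: "t": time; "q": joint angles; "dq": joint speeds; "joint_torque": joint torques, N m; "tool_pos": TCP position; "orientation": TCP orientation; "force": force on the tool from outside, world axes, zero at the start; "wrist_torque": the same for the moment, N m; "opening": finger opening in m; "gripper_force": force on a finger pad.
Only numpy, scipy, OpenCV 4.12 (cv2) and the standard library are available. Lean on these libraries where they do the work, as an engineer would, in place of code of your own. Each camera call takes 0.05 s, during which the arm holds its last target. There are 200 camera calls.

## Working session

There is one attempt and no reset: what is moved stays moved. The work goes in short steps, Python scripts to look and compute and a tool call to move; the robot and the scene stay as the last step left them, time stands still between calls to the robot, and variables do not carry over. Pictures are saved under pics/ and viewed, at most 10 in all, crops included, and the job is handed in when it is done.

Besides the shell and the picture viewer there is one more tool, called in YAML: its name, and indented under it one key for each argument. apply_moves: Moves the arm, as the interface text tells. Its arguments: {"type":"object","properties":{"series":{"type":"array"},"claw":{"type":"number"},"newtons":{"type":"number"}},"required":["series"]}

```bash
mkdir -p pics; ls; python3 - <<'E'
from plant import robot
import cv2,numpy as np
for n in("scene","top"):
    p,d=robot.read_camera(n); cv2.imwrite(f"pics/{n}0.png",p); np.save(f"{n}0.npy",d)
    c=robot.calibration(n); print(n,c["fx"],c["cx"],c["cy"],np.round(c["extrinsics"],3).tolist())
s=robot.read_state(); print(s)
E
```

```text
pics
scene 394.16956282368704 254.21087431802047 188.5860395554545 [[-0.037, 0.999, 0.0, 0.044], [0.834, 0.031, -0.551, -0.38], [-0.55, -0.02, -0.835, 1.442], [0.0, 0.0, 0.0, 1.0]]
top 369.0890610869727 259.29571951405353 192.13970020014946 [[0.043, -0.999, 0.004, -0.019], [-0.974, -0.042, -0.221, 0.548], [0.221, 0.006, -0.975, 1.095], [0.0, 0.0, 0.0, 1.0]]
{'t': 0.1, 'q': array([-1.34741404e+00,  1.31084500e-01,  1.48913455e+00, -3.04598513e-05,
        1.52302111e+00, -8.54023758e-02]), 'dq': array([ 0.00050119, -0.00348535, -0.00175275, -0.00049297, -0.0004725 ,
        0.000824  ]), 'joint_torque': array([ 1.29628621e-03, -5.61341643e+01, -4.93095481e+01,  7.70521467e-02,
        2.91094906e-02, -5.22564221e-05]), 'tool_pos': array([ 0.18231037, -0.57142127,  0.40381247]), 'orientation': array([-3.10260159e+00, -4.82863006e-01,  2.25954701e-04]), 'force': array([ 0.00976502, -0.20592345, -0.33048643]), 'wrist_torque': array([-0.01559882, -0.01387423,  0.01007637]), 'gripper_force': 0.0, 'opening': 0.09307286357920456}
```

View pics/scene0.png

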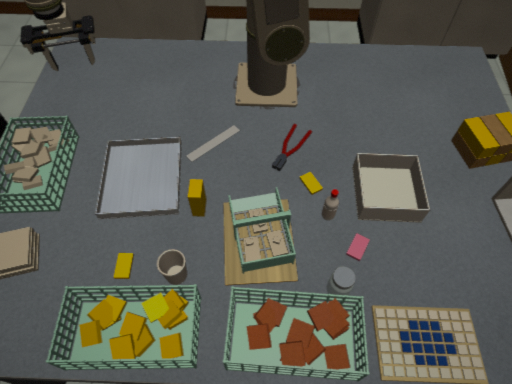

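View pics/top0.png

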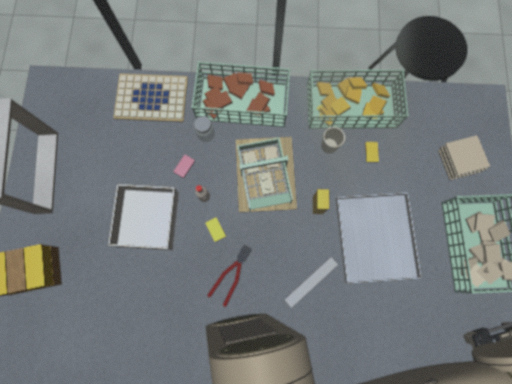

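The sieve basket with the flat bar stands on the plywood at scene (263,232) / top (266,174). Its mint look-alikes have no bar: top (242,93), (357,98) and (480,245). The tray is at top (378,238). The bin is at top (143,217), since the open box at the left edge (30,170) is bigger and lies off the main area. Next I'll measure all of these and enlarge the basket.

```bash
cat > h.py <<'E'
from plant import robot
import cv2,numpy as np
def cloud(n,d):
    c=robot.calibration(n);E=np.array(c["extrinsics"])
    v,u=np.mgrid[:384,:512]; P=np.stack([(u-c["cx"])/c["fx"]*d,(v-c["cy"])/c["fy"]*d,d],-1)
    W=(P-E[:3,3])@E[:3,:3]; W[d==0]=np.nan; return W
def ray(n,uv,z):
    c=robot.calibration(n);E=np.array(c["extrinsics"]);R=E[:3,:3]
    o=-R.T@E[:3,3]; r=R.T@np.array([(uv[0]-c["cx"])/c["fx"],(uv[1]-c["cy"])/c["fy"],1.]); return o+r*(z-o[2])/r[2]
def rect(W,m):
    p=(W[m][:,:2]*1000).astype(np.float32); (c,s,a)=cv2.minAreaRect(p); return np.round(c),np.round(s),round(a,1),len(p)
E
python3 - <<'E'
from h import *
for n in("top","scene"):
    p=cv2.imread(f"pics/{n}0.png"); W=cloud(n,np.load(f"{n}0.npy")); Z=W[...,2]
    u0=dict(top=dict(board=(230,132,302,218),tray=(330,185,428,290),bin=(100,178,184,256),carton=(310,184,335,216),bottle=(190,180,212,205),jar=(190,110,218,142),cup=(318,122,350,155),bar=(230,132,302,218)),
     scene=dict(board=(215,185,302,288),tray=(92,132,188,222),bin=(348,146,432,226),carton=(184,174,208,218),bottle=(320,184,342,222),jar=(326,264,360,298),cup=(152,246,192,286),bar=(215,185,302,288)))[n]
    zr=dict(board=(.003,.014),tray=(.022,.04),bin=(.06,.08),carton=(.095,.115),bottle=(.05,.14),jar=(.08,.1),cup=(.075,.095),bar=(.122,.145))
    for k,(a,b,c,d) in u0.items():
        m=np.zeros(Z.shape,bool); m[b:d,a:c]=1
        m&=(Z>zr[k][0])&(Z<zr[k][1])
        if m.sum()>4: print(n,k,*rect(W,m))
a=cv2.resize(cv2.imread("pics/scene0.png")[180:290,205:310],None,fx=5,fy=5,interpolation=2)[:,:400*2][:550]
cv2.imwrite("pics/crop0.png",a)
E
```

```text
top board [626. -14.] [293. 242.] 2.4 1824
top tray [ 429. -375.] [270. 232.] 6.2 436
top bin [457. 361.] [182. 190.] 89.3 439
top carton [ 526. -189.] [61. 37.] 0.6 244
top bottle [535. 182.] [31. 37.] 53.3 144
top jar [770. 186.] [77. 77.] 6.3 233
top cup [ 733. -225.] [68. 67.] 40.5 121
top bar [625.  -5.] [ 15. 146.] 13.2 219
scene board [604. -12.] [318. 257.] 2.0 2874
scene tray [ 431. -371.] [277. 231.] 5.8 604
scene bin [459. 365.] [182. 195.] 89.2 662
scene carton [ 530. -185.] [62. 36.] 0.5 280
scene bottle [545. 187.] [31. 35.] 6.0 249
scene jar [773. 190.] [79. 76.] 0.5 473
scene cup [ 743. -210.] [96. 69.] 58.8 221
scene bar [628.  -2.] [ 17. 147.] 13.3 339
```

View pics/crop0.png

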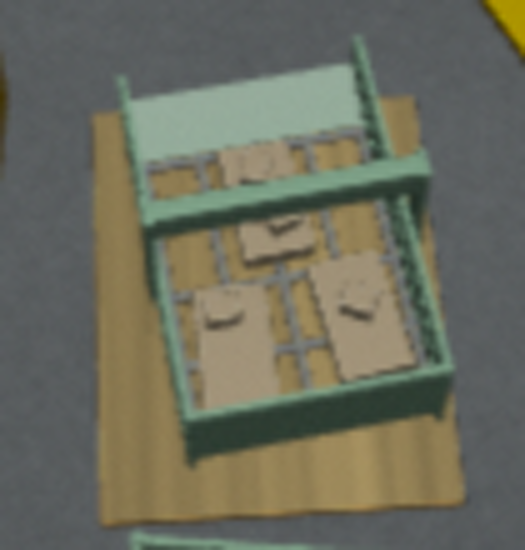

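The crop confirms the target: flat bar, open lip toward the robot (up in the picture), back wall at the bottom. It holds three tan tiles, each with offcuts on top. Board corners in the scene image are about (224,203), (288,199), (298,280) and (226,285).

```bash
cat >> h.py <<'E'
from scipy.spatial.transform import Rotation as R
def pose():
    s=robot.read_state(); return s["tool_pos"],R.from_rotvec(s["orientation"])
def target(bar,yaw,tilt=0,roll=0,flip=1,g=.167):
    # basket attitude: yaw, then lip-down tilt (about -y), roll about x ; tool y = -flip*basket x... tool z=-basket z
    B=R.from_euler("ZYX",[yaw,-tilt,roll],degrees=True)
    x,y,z=B.as_matrix().T
    T=R.from_matrix(np.stack([-flip*y,-flip*x,-z],1))
    return np.array(bar)-T.as_matrix()[:,2]*g, T
def rows(p0,T0,p1,T1,n=None):
    "n equal rows; shift (tool mm) & turn"
    rv=(T0.inv()*T1).as_rotvec(); d=np.linalg.norm(p1-p0)*1000
    if n is None: n=int(np.ceil(max(d/40,np.linalg.norm(rv)/.123,1)))
    out=[];p=p0;T=T0
    for i in range(1,n+1):
        q=p0+(p1-p0)*i/n
        out.append([np.round(T.inv().apply(q-p)*1000,1).tolist(),np.round(rv/n,4).tolist()]); p=q;T=T*R.from_rotvec(rv/n)
    return out
E
python3 - <<'E'
from h import *
c=[(224,203),(288,199.4),(298,280),(225.6,284.8)]
P=np.array([ray("scene",u,.008)[:2] for u in c])*1000; print(P.round(),P.mean(0), cv2.minAreaRect(P.astype(np.float32)))
for n,(a,b,c,d) in dict(top=(230,132,302,218),scene=(215,185,302,288)).items():
    p=cv2.imread(f"pics/{n}0.png");h=cv2.cvtColor(p,cv2.COLOR_BGR2HSV); m=((h[...,0]>12)&(h[...,0]<28)&(h[...,1]>70)).astype(np.uint8)
    k=np.zeros_like(m);k[b:d,a:c]=m[b:d,a:c]; k=cv2.morphologyEx(k,cv2.MORPH_OPEN,np.ones((3,3)))
    pts=cv2.findNonZero(k)[:,0]; Q=np.array([ray(n,u,.008)[:2] for u in pts])*1000; print(n,cv2.minAreaRect(Q.astype(np.float32)))
    W=cloud(n,np.load(f"{n}0.npy"));Z=W[...,2];m=np.zeros(Z.shape,bool);m[b:d,a:c]=1;m&=(Z>.062)&(Z<.083);print("walls",rect(W,m))
p,T=pose(); print(p,T.as_matrix().round(3).tolist())
for f in(1,-1):
    p1,T1=target((.627,-.003,.125+.1),13,flip=f); print(f,p1.round(3),((T.inv()*T1).as_rotvec()).round(3))
E
```

```text
[[ 516. -114.]
 [ 497.   74.]
 [ 742.   97.]
 [ 762.  -90.]] [629.20774699  -8.19267576] ((629.32373046875, -8.137939453125), (248.74806213378906, 188.2625732421875), 5.489964008331299)Traceback (most recent call last):
  File "<stdin>", line 7, in <module>
TypeError: 'NoneType' object is not subscriptable
```

```bash
python3 - <<'E'
from h import *
for n,(a,b,c,d) in dict(top=(230,132,302,218),scene=(215,185,302,288)).items():
    W=cloud(n,np.load(f"{n}0.npy"));Z=W[...,2];m=np.zeros(Z.shape,bool);m[b:d,a:c]=1;m&=(Z>.062)&(Z<.083);print("walls",rect(W,m))
p,T=pose(); print(p,T.as_matrix().round(3).tolist())
for f in(1,-1):
    p1,T1=target((.627,-.003,.12+.1),13,flip=f); print(f,p1.round(3),((T.inv()*T1).as_rotvec()).round(3))
    for r in rows(p,T,p1,T1): print(r)
E
```

```text
walls (array([612.,  -8.]), array([208., 145.]), 13.6, 267)
walls (array([614.,  -5.]), array([209., 147.]), 14.2, 421)
[ 0.18231037 -0.57142127  0.40381247] [[0.953, 0.304, -0.0], [0.304, -0.953, 0.002], [0.0, -0.002, -1.0]]
1 [ 0.627 -0.003  0.387] [-1.000e-03  1.000e-03  1.653e+00]
[[31.4, -21.4, 0.9], [-0.0001, 0.0001, 0.087]]
[[29.4, -24.0, 0.9], [-0.0001, 0.0001, 0.087]]
[[27.2, -26.5, 0.9], [-0.0001, 0.0001, 0.087]]
[[24.8, -28.8, 0.9], [-0.0001, 0.0001, 0.087]]
[[22.2, -30.8, 0.9], [-0.0001, 0.0001, 0.087]]
[[19.5, -32.6, 0.9], [-0.0001, 0.0001, 0.087]]
[[16.5, -34.2, 0.9], [-0.0001, 0.0001, 0.087]]
[[13.5, -35.5, 0.9], [-0.0001, 0.0001, 0.087]]
[[10.4, -36.5, 0.9], [-0.0001, 0.0001, 0.087]]
[[7.2, -37.3, 0.9], [-0.0001, 0.0001, 0.087]]
[[3.9, -37.8, 0.9], [-0.0001, 0.0001, 0.087]]
[[0.6, -38.0, 0.9], [-0.0001, 0.0001, 0.087]]
[[-2.7, -37.9, 0.9], [-0.0001, 0.0001, 0.087]]
[[-6.0, -37.5, 0.9], [-0.0001, 0.0001, 0.087]]
[[-9.2, -36.8, 0.9], [-0.0001, 0.0001, 0.087]]
[[-12.4, -35.9, 0.9], [-0.0001, 0.0001, 0.087]]
[[-15.5, -34.7, 0.9], [-0.0001, 0.0001, 0.087]]
[[-18.4, -33.2, 
[... 372 characters left out ...]
-0.0001, -0.0784]]
[[37.2, -7.8, 0.9], [-0.0001, -0.0001, -0.0784]]
[[37.7, -4.8, 0.9], [-0.0001, -0.0001, -0.0784]]
[[37.9, -1.9, 0.9], [-0.0001, -0.0001, -0.0784]]
[[38.0, 1.1, 0.9], [-0.0001, -0.0001, -0.0784]]
[[37.8, 4.1, 0.9], [-0.0001, -0.0001, -0.0784]]
[[37.3, 7.0, 0.9], [-0.0001, -0.0001, -0.0784]]
[[36.7, 9.9, 0.9], [-0.0001, -0.0001, -0.0784]]
[[35.8, 12.7, 0.9], [-0.0001, -0.0001, -0.0784]]
[[34.7, 15.5, 0.9], [-0.0001, -0.0001, -0.0784]]
[[33.4, 18.2, 0.9], [-0.0001, -0.0001, -0.0784]]
[[31.8, 20.7, 0.9], [-0.0001, -0.0001, -0.0784]]
[[30.1, 23.2, 0.9], [-0.0001, -0.0001, -0.0784]]
[[28.2, 25.4, 0.9], [-0.0001, -0.0001, -0.0784]]
[[26.1, 27.6, 0.9], [-0.0001, -0.0001, -0.0784]]
```

apply_moves:
  series:
    - [[31,-21,1],[0,0,-0.078]]
    - [[33,-19,1],[0,0,-0.078]]
    - [[34,-16,1],[0,0,-0.078]]
    - [[36,-14,1],[0,0,-0.078]]
    - [[37,-11,1],[0,0,-0.078]]
    - [[37,-8,1],[0,0,-0.078]]
    - [[38,-5,1],[0,0,-0.078]]
    - [[38,-2,1],[0,0,-0.078]]
    - [[38,1,1],[0,0,-0.078]]
    - [[38,4,1],[0,0,-0.078]]
    - [[37,7,1],[0,0,-0.078]]
    - [[37,10,1],[0,0,-0.078]]
  claw: 1

```text
t: 1.1
tool_pos: [0.4644, -0.21, 0.3924]
orientation: [-2.549, -1.836, 0.0]
force: [0.1, 0.6, -0.4]
opening: 0.0932
gripper_force: 0.0
```

apply_moves:
  series:
    - [[36,13,1],[0,0,-0.078]]
    - [[35,15,1],[0,0,-0.078]]
    - [[33,18,1],[0,0,-0.078]]
    - [[32,21,1],[0,0,-0.078]]
    - [[30,23,1],[0,0,-0.078]]
    - [[28,25,1],[0,0,-0.078]]
    - [[26,28,1],[0,0,-0.078]]
    - [[0,0,0],[0,0,0]]

```text
t: 1.77
tool_pos: [0.6307, 0.0019, 0.3837]
orientation: [-1.951, -2.459, -0.002]
force: [0.3, 0.1, 0.4]
opening: 0.0932
gripper_force: 0.0
```

```bash
python3 - <<'E'
from h import *
p,T=pose(); print(robot.read_state()["q"].round(2),p)
pic,d=robot.read_camera("wrist"); cv2.imwrite("pics/w1.png",pic); W=cloud("wrist",d); Z=W[...,2]
m=(Z>.122)&(Z<.145)&(np.hypot(W[...,0]-.627,W[...,1]+.003)<.09); print("bar",rect(W,m),np.nanmedian(Z[m]))
for z in(.287,):
    p1,T1=target((.627,-.004,.12),13.5,flip=-1)
    for r in rows(p,T,p1,T1): print(r)
E
```

```text
[-0.08  0.22  1.42  0.    1.5  -0.31] [0.63066241 0.00194879 0.38371042]
bar (array([626.,  -5.]), array([ 16., 147.]), 13.1, 2467) 0.13257265176971839
[[-1.7, -1.6, 32.2], [-0.0003, -0.0009, -0.0021]]
[[-1.7, -1.6, 32.2], [-0.0003, -0.0009, -0.0021]]
[[-1.7, -1.6, 32.2], [-0.0003, -0.0009, -0.0021]]
```

apply_moves:
  series:
    - [[-2,-2,32],[0,0,-0.002]]
    - [[-2,-2,32],[0,0,-0.002]]
    - [[-2,-1,25],[0,0,0]]
    - [[0,0,7],[0,0,0]]
    - [[0,0,0],[0,0,0]]

```text
t: 2.23
tool_pos: [0.6234, -0.011, 0.2867]
orientation: [-1.958, -2.451, 0.005]
force: [0.0, 0.6, 0.2]
opening: 0.093
gripper_force: 0.0
```

apply_moves:
  series:
    - [[0,0,0],[0,0,0]]
    - [[0,0,0],[0,0,0]]
    - [[0,0,0],[0,0,0]]
    - [[0,0,0],[0,0,0]]
    - [[0,0,0],[0,0,0]]
    - [[0,0,0],[0,0,0]]
    - [[0,0,0],[0,0,0]]
  claw: 0
  newtons: 50

```text
t: 2.82
tool_pos: [0.625, -0.0102, 0.2901]
orientation: [1.959, 2.456, 0.0]
force: [0.7, -0.4, -0.9]
opening: 0.051
gripper_force: 0.0
```

```bash
python3 - <<'E'
from h import *
p,T=pose(); print(robot.read_state()["q"].round(2),p,robot.read_state()["opening"], robot.read_state()["gripper_force"])
y=T.as_matrix()[:,1]; print("yaw",np.degrees(np.arctan2(y[1],y[0])), (p+T.as_matrix()[:,2]*.167).round(4))
E
```

```text
[-0.1   0.27  1.54  0.    1.33 -0.32] [ 0.62503908 -0.01015943  0.2900915 ] 0.05101665731321018 0.0
yaw 12.840813384542813 [ 0.6251 -0.0102  0.1231]
```

apply_moves:
  series:
    - [[5,1,3],[0,0,0.005]]
    - [[0,0,0],[0,0,0]]
    - [[0,0,0],[0,0,0]]
    - [[0,0,0],[0,0,0]]
    - [[0,0,0],[0,0,0]]
    - [[0,0,0],[0,0,0]]
    - [[0,0,0],[0,0,0]]
    - [[0,0,0],[0,0,0]]
    - [[0,0,0],[0,0,0]]
    - [[0,0,0],[0,0,0]]

```text
t: 3.65
tool_pos: [0.6249, -0.0052, 0.2868]
orientation: [1.965, 2.451, 0.0]
force: [2.5, 0.3, -0.7]
opening: 0.0116
gripper_force: 50.0
```

```bash
python3 - <<'E'
from h import *
s=robot.read_state();p,T=pose(); print(p,s["opening"], s["gripper_force"],s["force"])
y=T.as_matrix()[:,1]; print("yaw",np.degrees(np.arctan2(y[1],y[0])), (p+T.as_matrix()[:,2]*.167).round(4))
E
```

```text
[ 0.62489276 -0.00518806  0.28678252] 0.011615506499951826 49.964003562927246 [ 2.47643714  0.25685887 -0.72161895]
yaw 12.544054052536387 [ 0.6249 -0.0052  0.1198]
```

apply_moves:
  series:
    - [[0,0,-7],[0,0,0]]
    - [[0,0,-14],[0,0,0]]
    - [[0,0,-21],[0,0,0]]
    - [[0,0,-28],[0,0,0]]
    - [[0,0,-28],[0,0,0]]
    - [[0,0,-28],[0,0,0]]
    - [[0,0,-20],[0,0,0]]
    - [[0,0,-10],[0,0,0]]
    - [[0,0,-4],[0,0,0]]
    - [[0,0,0],[0,0,0]]

```text
t: 4.48
tool_pos: [0.6248, -0.0052, 0.4474]
orientation: [1.965, 2.45, 0.001]
force: [-0.6, 0.2, -7.0]
opening: 0.0116
gripper_force: 50.0
```

apply_moves:
  series:
    - [[-5,-5,0],[0,0,0.007]]
    - [[-11,-9,0],[0,0,0.007]]
    - [[-16,-13,0],[0,0,0.007]]
    - [[-22,-18,0],[0,0,0.007]]
    - [[-27,-22,0],[0,0,0.007]]
    - [[-27,-22,0],[0,0,0.007]]
    - [[-28,-22,0],[0,0,0.007]]
    - [[-28,-21,0],[0,0,0.007]]
    - [[-28,-21,0],[0,0,0.007]]
    - [[-28,-21,0],[0,0,0.007]]
    - [[-28,-21,0],[0,0,0.007]]
    - [[-28,-20,0],[0,0,0.007]]

```text
t: 5.48
tool_pos: [0.4584, -0.3162, 0.445]
orientation: [-2.066, -2.363, 0.001]
force: [0.6, -1.2, -5.7]
opening: 0.0115
gripper_force: 50.0
```

apply_moves:
  series:
    - [[-23,-16,0],[0,0,0.007]]
    - [[-17,-12,0],[0,0,0.007]]
    - [[-12,-8,0],[0,0,0.007]]
    - [[-6,-4,5],[0,0,0.007]]
    - [[0,0,15],[0,0,0]]
    - [[0,0,25],[0,0,0]]
    - [[0,0,22],[0,0,0]]
    - [[0,0,12],[0,0,0]]
    - [[0,0,3],[0,0,0]]

```text
t: 6.23
tool_pos: [0.428, -0.3756, 0.3606]
orientation: [-2.094, -2.333, -0.001]
force: [-0.6, 0.8, -7.3]
opening: 0.012
gripper_force: 50.0
```

```bash
cat >> h.py <<'E'
def stat():
    s=robot.read_state();p,T=pose();M=T.as_matrix(); y=M[:,1]
    print("t",s["t"],"tcp",p.round(4),"grasp",(p+M[:,2]*.167).round(4),"open",round(s["opening"],4),"F",s["force"].round(1),"q",s["q"].round(2))
    print("yaw %.1f tiltlipdown %.1f roll(y-side up) %.1f"%(np.degrees(np.arctan2(y[1],y[0])),np.degrees(np.arcsin(y[2])),np.degrees(np.arcsin(M[2,0]))))
def crop(n,name,a,b,c,d,f=6):
    p,dd=robot.read_camera(n); cv2.imwrite(f"pics/{name}.png",cv2.resize(p[b:d,a:c],None,fx=f,fy=f,interpolation=2)); return p,dd
E
python3 - <<'E'
from h import *
stat()
a,_=robot.read_camera("top"); b,_=robot.read_camera("scene")
a=cv2.resize(a[150:300,310:440],None,fx=3,fy=3,interpolation=2); b=cv2.resize(b[100:250,60:220],(480,450),interpolation=2); cv2.imwrite("pics/t1.png",np.hstack([a,b])[:, :800])
E
```

```text
t 6.2333 tcp [ 0.428  -0.3756  0.3606] grasp [ 0.4272 -0.3748  0.1936] open 0.012 F [-0.6  0.8 -7.3] q [-0.81  0.08  1.63  0.    1.44 -0.92]
yaw 6.2 tiltlipdown -0.2 roll(y-side up) 0.3
```

View pics/t1.png

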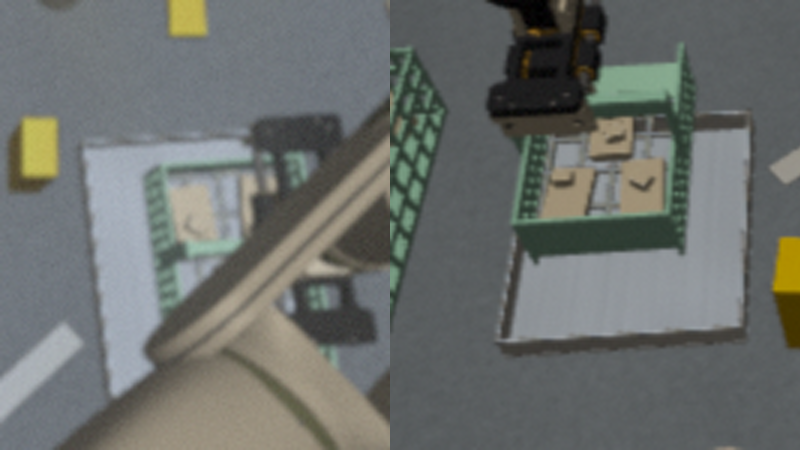

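Three offcuts are visible, at (563,178), (640,180) and (615,135), all still on their tiles. The basket is level over the tray. I'll roll it to each side with small shakes.

apply_moves:
  series:
    - [[-25,0,1],[0,0.1,0]]
    - [[-25,0,1],[0,0.1,0]]
    - [[-25,0,1],[0,0.1,0]]
    - [[12,0,0],[0,0,0]]
    - [[-12,0,0],[0,0,0]]
    - [[12,0,0],[0,0,0]]
    - [[-12,0,0],[0,0,0]]
    - [[25,0,1],[0,-0.1,0]]
    - [[25,0,1],[0,-0.1,0]]
    - [[25,0,1],[0,-0.1,0]]
  newtons: 60

```text
t: 7.17
tool_pos: [0.4292, -0.3778, 0.3675]
orientation: [2.097, 2.332, -0.004]
force: [0.2, 0.3, -4.7]
opening: 0.0115
gripper_force: 60.0
```

apply_moves:
  series:
    - [[25,0,0],[0,-0.1,0]]
    - [[25,0,0],[0,-0.1,0]]
    - [[25,0,0],[0,-0.1,0]]
    - [[-12,0,0],[0,0,0]]
    - [[12,0,0],[0,0,0]]
    - [[-12,0,0],[0,0,0]]
    - [[12,0,0],[0,0,0]]
    - [[-25,0,0],[0,0.1,0]]
    - [[-25,0,0],[0,0.1,0]]
    - [[-25,0,0],[0,0.1,0]]
    - [[0,0,0],[0,0,0]]

```text
t: 8.08
tool_pos: [0.4286, -0.3809, 0.3742]
orientation: [-2.101, -2.332, -0.005]
force: [-0.5, -0.3, -6.6]
opening: 0.0118
gripper_force: 60.0
```

```bash
python3 - <<'E'
from h import *
stat()
b,_=robot.read_camera("scene"); w,_=robot.read_camera("wrist")
cv2.imwrite("pics/t2.png",np.hstack([cv2.resize(b[100:230,80:200],None,fx=3.4,fy=3.4,interpolation=2),cv2.resize(w,None,fx=.72,fy=442/384,interpolation=2)])[:, :800])
E
```

```text
t 8.0833 tcp [ 0.4286 -0.3809  0.3742] grasp [ 0.4287 -0.3802  0.2072] open 0.0118 F [-0.5 -0.3 -6.6] q [-0.82  0.08  1.6   0.    1.47 -0.92]
yaw 5.9 tiltlipdown 0.0 roll(y-side up) 0.2
```

View pics/t2.png

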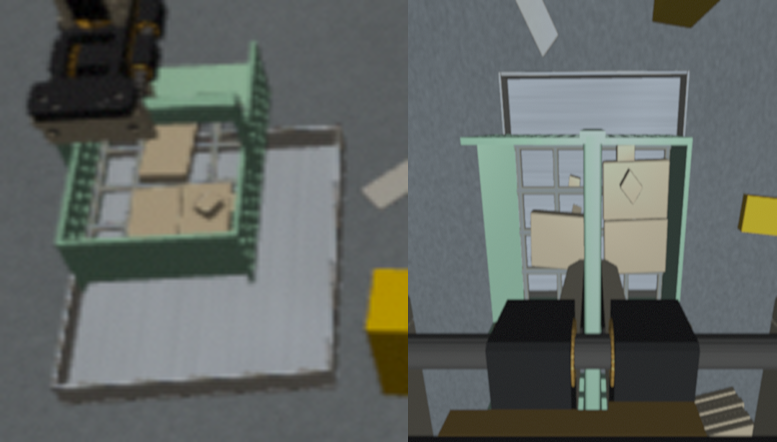

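The tiles have bunched together. One offcut is still on the back tile (wrist part, 630,185), and other bits show at (575,181), (577,210) and (625,152). I need an enlarged wrist view to tell whether those lie in the tray.

```bash
python3 - <<'E'
from h import *
w,d=robot.read_camera("wrist"); cv2.imwrite("pics/w2.png",cv2.resize(w[100:280,60:410],None,fx=2.28,fy=2.28,interpolation=2))
W=cloud("wrist",d); Z=W[...,2]
hsv=cv2.cvtColor(w,cv2.COLOR_BGR2HSV); m=((hsv[...,0]>8)&(hsv[...,0]<25)&(hsv[...,1]>45)&(hsv[...,2]>90)).astype(np.uint8)
m[:100]=0;m[275:]=0
n,l,st,c=cv2.connectedComponentsWithStats(m)
for i in range(1,n):
    if st[i,4]>15: print(c[i].round(),st[i,4],np.nanmedian(W[l==i],0).round(3))
E
```

```text
(no output)
```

View pics/w2.png

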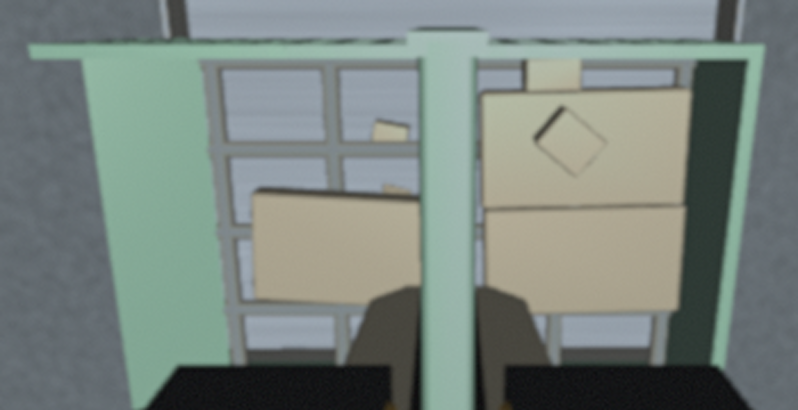

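Two offcuts already lie in the tray, at (390,130) and (397,188) under the wires. One is caught between tile and wall at (553,75), and one is still on a tile at (570,140). I'll repeat the roll with -y down and shake longer.

apply_moves:
  series:
    - [[-25,0,3],[0,0.11,0]]
    - [[-25,0,3],[0,0.11,0]]
    - [[-25,0,3],[0,0.11,0]]
    - [[14,8,0],[0,0,0]]
    - [[-14,-8,0],[0,0,0]]
    - [[14,-8,0],[0,0,0]]
    - [[-14,8,0],[0,0,0]]
    - [[14,8,0],[0,0,0]]
    - [[-14,-8,0],[0,0,0]]
    - [[14,-8,0],[0,0,0]]
    - [[-14,8,0],[0,0,0]]
    - [[0,0,0],[0,0,0]]

```text
t: 9.23
tool_pos: [0.437, -0.448, 0.3571]
orientation: [-1.925, -2.145, -0.318]
force: [0.9, -2.5, -6.3]
opening: 0.0117
gripper_force: 60.0
```

```bash
python3 - <<'E'
from h import *
stat()
w,d=robot.read_camera("wrist"); cv2.imwrite("pics/w3.png",cv2.resize(w[100:280,60:410],None,fx=2.28,fy=2.28,interpolation=2))
E
```

```text
t 9.2333 tcp [ 0.437  -0.448   0.3571] grasp [ 0.4314 -0.3947  0.199 ] open 0.0117 F [ 0.9 -2.5 -6.3] q [-0.93  0.36  1.32  0.17  1.74 -1.03]
yaw 6.2 tiltlipdown 0.0 roll(y-side up) 18.7
```

View pics/w3.png

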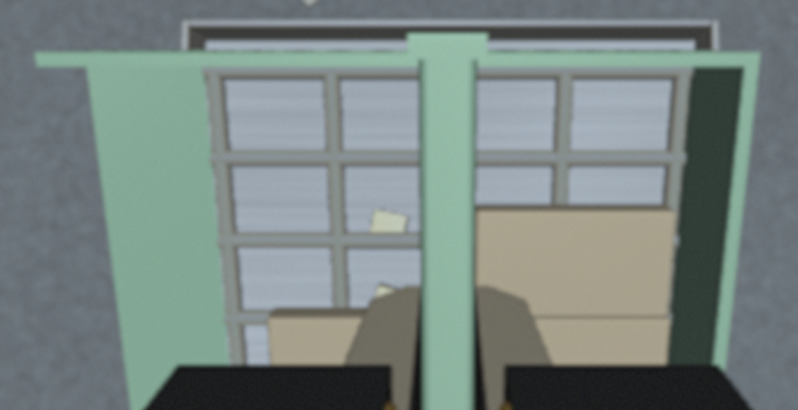

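apply_moves:
  series:
    - [[28,0,1],[0,-0.11,0]]
    - [[28,0,1],[0,-0.11,0]]
    - [[28,0,1],[0,-0.11,0]]
    - [[28,0,0],[0,-0.11,0]]
    - [[28,0,0],[0,-0.11,0]]
    - [[28,0,0],[0,-0.11,0]]
    - [[-14,8,0],[0,0,0]]
    - [[14,-8,0],[0,0,0]]
    - [[-14,-8,0],[0,0,0]]
    - [[14,8,0],[0,0,0]]
    - [[-14,8,0],[0,0,0]]
    - [[14,-8,0],[0,0,0]]

```text
t: 10.28
tool_pos: [0.4204, -0.2852, 0.365]
orientation: [1.919, 2.138, -0.319]
force: [1.6, -1.1, -3.9]
opening: 0.0116
gripper_force: 60.0
```

apply_moves:
  series:
    - [[-25,0,0],[0,0.11,0]]
    - [[-25,0,0],[0,0.11,0]]
    - [[-25,0,0],[0,0.11,0]]
    - [[0,0,0],[0,0,0]]
    - [[0,0,0],[0,0,0]]

```text
t: 10.7
tool_pos: [0.4263, -0.3577, 0.3793]
orientation: [2.101, 2.334, -0.002]
force: [0.0, 0.3, -6.3]
opening: 0.0118
gripper_force: 60.0
```

```bash
cat >> h.py <<'E'
def tan(n,box):
    w,d=robot.read_camera(n); W=cloud(n,d); hsv=cv2.cvtColor(w,cv2.COLOR_BGR2HSV)
    b=w.astype(int); m=((b[...,2]-b[...,0]>14)&(b[...,2]>=b[...,1])&(b[...,2]>90)).astype(np.uint8)
    k=np.zeros_like(m);k[box[1]:box[3],box[0]:box[2]]=m[box[1]:box[3],box[0]:box[2]]
    c,l,st,ce=cv2.connectedComponentsWithStats(k)
    for i in range(1,c):
        if st[i,4]>12: print(n,ce[i].round(),st[i,:4],st[i,4],"med",np.nanmedian(W[l==i],0).round(3),"z95",np.nanpercentile(W[l==i][:,2],95).round(3))
    return w,d
E
python3 - <<'E'
from h import *
stat()
w,d=tan("wrist",(60,60,410,290)); cv2.imwrite("pics/w4.png",cv2.resize(w[60:290,60:410],None,fx=2.28,fy=2.28,interpolation=2))
W=cloud("wrist",d)
E
```

```text
t 10.7 tcp [ 0.4263 -0.3577  0.3793] grasp [ 0.4264 -0.358   0.2123] open 0.0118 F [ 0.   0.3 -6.3] q [-0.79  0.03  1.65 -0.    1.47 -0.89]
yaw 6.0 tiltlipdown 0.0 roll(y-side up) -0.1
wrist [207. 156.] [174 129  70  54] 3076 med [ 0.384 -0.319  0.137] z95 0.138
wrist [318. 186.] [270 130  95  97] 6995 med [ 0.474 -0.334  0.137] z95 0.139
wrist [231. 210.] [226 207  12   8] 78 med [ 0.402 -0.406  0.016] z95 0.125
```

View pics/w4.png

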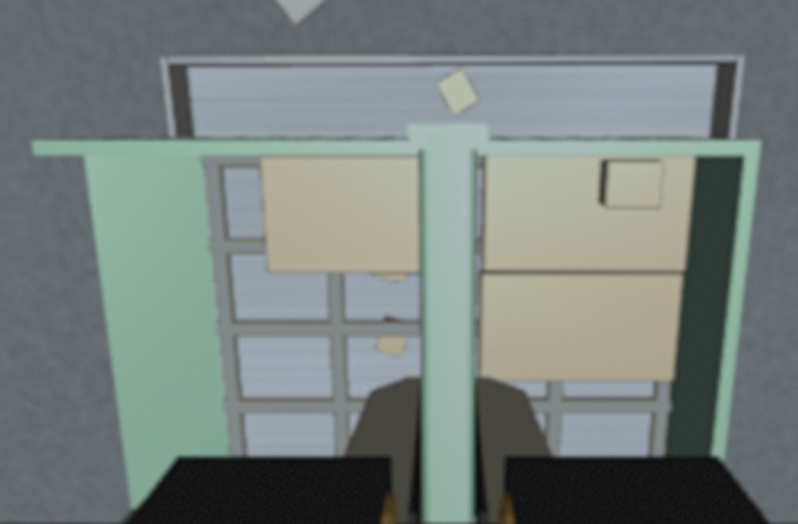

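Three offcuts are in the tray, at (457,90), (395,340) and (390,275). The fourth still sits on the back +y tile at (632,183). A smooth -y-down roll with little shaking should slide it off while the tiles hold.

apply_moves:
  series:
    - [[-30,0,2],[0,0.1,0]]
    - [[-30,0,2],[0,0.1,0]]
    - [[-30,0,2],[0,0.1,0]]
    - [[0,0,0],[0,0,0]]
    - [[0,0,0],[0,0,0]]
    - [[4,0,0],[0,0,0]]
    - [[-4,0,0],[0,0,0]]
    - [[4,0,0],[0,0,0]]
    - [[-4,0,0],[0,0,0]]
    - [[0,0,0],[0,0,0]]
    - [[0,0,0],[0,0,0]]

```text
t: 11.67
tool_pos: [0.436, -0.4447, 0.3651]
orientation: [-1.941, -2.162, -0.292]
force: [-0.0, 0.1, -6.3]
opening: 0.0117
gripper_force: 60.0
```

```bash
python3 - <<'E'
from h import *
stat()
w,d=tan("wrist",(60,60,410,290)); cv2.imwrite("pics/w5.png",w); np.save("w5.npy",d)
g=cv2.cvtColor(w,cv2.COLOR_BGR2GRAY)
W=cloud("wrist",d); Z=W[...,2]
# height normal to the basket floor, relative to grasp: find pixels ~ chip top (24+12+11 -112 = -65mm) vs tile top -76
p,T=pose(); G=p+T.as_matrix()[:,2]*.167; L=(W-G)@T.as_matrix()  # tool axes: x=basket y, y=basket x, z down
m=(L[...,2]>.056)&(L[...,2]<.0715)&(abs(L[...,0])<.062)&(L[...,1]>-.08)&(L[...,1]<.08)&(abs(L[...,1])>.02)
c,l,st,ce=cv2.connectedComponentsWithStats(m.astype(np.uint8))
for i in range(1,c):
    if st[i,4]>30: print(ce[i].round(),st[i,4],(np.median(L[l==i],0)*1000).round())
E
```

```text
t 11.6667 tcp [ 0.436  -0.4447  0.3651] grasp [ 0.4308 -0.3959  0.2055] open 0.0117 F [-0.   0.1 -6.3] q [-0.92  0.34  1.34  0.15  1.72 -1.03]
yaw 6.2 tiltlipdown 0.0 roll(y-side up) 17.1
wrist [320. 166.] [275 141  92  52] 4488 med [ 0.474 -0.336  0.143] z95 0.147
wrist [212. 170.] [179 145  65  51] 3165 med [ 0.391 -0.347  0.142] z95 0.147
wrist [318. 218.] [272 194  87  50] 3756 med [ 0.479 -0.376  0.132] z95 0.136
wrist [234. 281.] [233 276   4  12] 25 med [ 0.423 -0.399  0.249] z95 0.287
wrist [278. 281.] [277 276   3  13] 19 med [ 0.44  -0.398  0.248] z95 0.252
wrist [230. 286.] [228 280   4  10] 27 med [ 0.423 -0.388  0.294] z95 0.295
wrist [283. 286.] [281 282   4   8] 21 med [ 0.437 -0.386  0.294] z95 0.295
```

apply_moves:
  series:
    - [[12,8,0],[0,0,0]]
    - [[-8,-8,0],[0,0,0]]
    - [[12,-8,0],[0,0,0]]
    - [[-8,8,0],[0,0,0]]
    - [[25,0,1],[0,-0.1,0]]
    - [[25,0,1],[0,-0.1,0]]
    - [[25,0,1],[0,-0.1,0]]
    - [[0,10,0],[0,0,0]]
    - [[0,-10,0],[0,0,0]]
    - [[0,0,0],[0,0,0]]
    - [[0,0,0],[0,0,0]]

```text
t: 12.63
tool_pos: [0.4272, -0.3642, 0.3788]
orientation: [2.1, 2.337, 0.001]
force: [-0.1, -0.1, -7.0]
opening: 0.0115
gripper_force: 60.0
```

```bash
cat >> h.py <<'E'
def inbasket(n="wrist"):
    w,d=tan(n,(60,60,410,290) if n=="wrist" else (60,100,220,250))
    p,T=pose(); G=p+T.as_matrix()[:,2]*.167; L=(cloud(n,d)-G)@T.as_matrix()
    m=(L[...,2]>.056)&(L[...,2]<.0715)&(abs(L[...,0])<.060)&(abs(L[...,1])<.08)&(abs(L[...,1])>.02)
    c,l,st,ce=cv2.connectedComponentsWithStats(m.astype(np.uint8))
    for i in range(1,c):
        if st[i,4]>8: print("high",ce[i].round(),st[i,4],(np.median(L[l==i],0)*1000).round())
    return w,d
E
python3 - <<'E'
from h import *
stat()
w,d=inbasket(); s,_=inbasket("scene")
cv2.imwrite("pics/w6.png",np.hstack([cv2.resize(w[60:290,60:410],None,fx=1.2,fy=1.957,interpolation=2),cv2.resize(s[100:230,80:200],(380,450),interpolation=2)]))
E
```

```text
t 12.6333 tcp [ 0.4272 -0.3642  0.3788] grasp [ 0.4273 -0.3641  0.2118] open 0.0115 F [-0.1 -0.1 -7. ] q [-0.8   0.04  1.63  0.    1.47 -0.9 ]
yaw 6.1 tiltlipdown 0.0 roll(y-side up) 0.0
wrist [231. 174.] [224 172  14   6] 72 med [ 0.399 -0.367  0.016] z95 0.123
wrist [315. 203.] [269 180  94  48] 4373 med [ 0.474 -0.355  0.137] z95 0.138
wrist [215. 206.] [186 183  58  48] 2627 med [ 0.395 -0.365  0.137] z95 0.138
wrist [326. 244.] [291 231  67  30] 1782 med [ 0.489 -0.389  0.138] z95 0.14
scene [129. 154.] [109 135  34  34] 707 med [ 0.453 -0.37   0.137] z95 0.14
scene [174. 175.] [171 173   7   5] 22 med [ 0.423 -0.274  0.014] z95 0.018
scene [195. 188.] [187 179  17  19] 271 med [ 0.528 -0.186  0.105] z95 0.108
scene [136. 196.] [134 194   6   5] 20 med [ 0.506 -0.37   0.018] z95 0.021
```

View pics/w6.png

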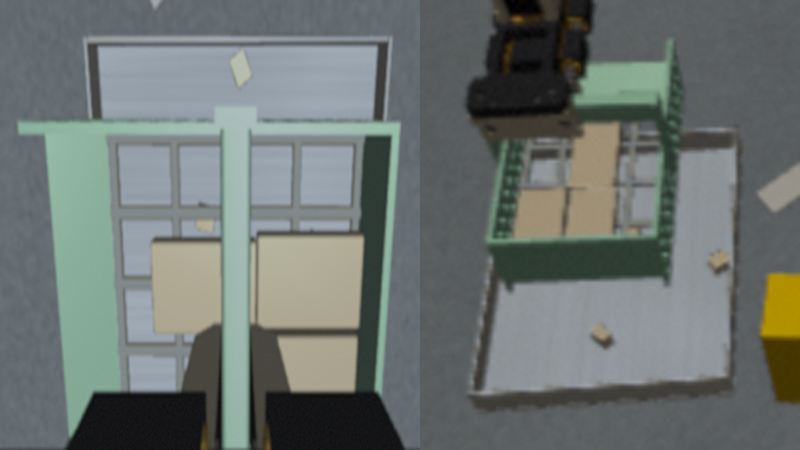

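Scene part: offcuts lie in the tray at (718,262) and (600,335). The wrist view shows more under the wires at (205,218), and no offcut on any tile. Next I'll lift away and check the tray for all four before pouring.

```bash
python3 - <<'E'
from h import *
p,T=pose(); print(ray("scene",(148,167),.014))
p1,T1=target((.4273,-.364,.30),6,flip=-1)
p2,T2=target((.56,.363,.30),0,flip=-1)
r=rows(p1,T1,p2,T2,20); print(r[0],r[7],r[13],r[19])
E
```

```text
[ 0.39833711 -0.35791319  0.014     ]
[[35.5, 10.4, 0.0], [0.0, 0.0, 0.0052]] [[35.8, 9.1, 0.0], [0.0, 0.0, 0.0052]] [[36.1, 8.0, 0.0], [0.0, 0.0, 0.0052]] [[36.3, 6.8, 0.0], [0.0, 0.0, 0.0052]]
```

apply_moves:
  series:
    - [[0,0,-10],[0,0,0]]
    - [[0,0,-20],[0,0,0]]
    - [[0,0,-25],[0,0,0]]
    - [[0,0,-20],[0,0,0]]
    - [[0,0,-10],[0,0,0]]
    - [[0,0,-3],[0,0,0]]
    - [[7,0,0],[0,0,0.005]]
    - [[14,1,0],[0,0,0.005]]
    - [[21,2,0],[0,0,0.005]]
    - [[28,3,0],[0,0,0.005]]
    - [[34,4,0],[0,0,0.005]]
    - [[38,4,0],[0,0,0.005]]

```text
t: 13.73
tool_pos: [0.4277, -0.2202, 0.464]
orientation: [-2.134, -2.3, 0.001]
force: [0.6, 0.9, -5.5]
opening: 0.0113
gripper_force: 60.0
```

apply_moves:
  series:
    - [[38,10,0],[0,0,0.005]]
    - [[38,10,0],[0,0,0.005]]
    - [[38,10,0],[0,0,0.005]]
    - [[38,10,0],[0,0,0.005]]
    - [[38,10,0],[0,0,0.005]]
    - [[38,10,0],[0,0,0.005]]
    - [[38,9,0],[0,0,0.005]]
    - [[38,9,0],[0,0,0.005]]
    - [[38,9,0],[0,0,0.005]]
    - [[38,8,0],[0,0,0.005]]
    - [[38,8,0],[0,0,0.005]]
    - [[38,8,0],[0,0,0.005]]

```text
t: 14.73
tool_pos: [0.5158, 0.2419, 0.4641]
orientation: [-2.202, -2.239, 0.005]
force: [1.3, -0.7, -5.8]
opening: 0.0121
gripper_force: 60.0
```

apply_moves:
  series:
    - [[36,8,0],[0,0,0.005]]
    - [[30,6,0],[0,0,0.005]]
    - [[23,4,0],[0,0,0.005]]
    - [[16,3,0],[0,0,0]]
    - [[8,1,0],[0,0,0]]
    - [[0,0,0],[0,0,0]]

```text
t: 15.23
tool_pos: [0.5368, 0.3544, 0.4639]
orientation: [-2.216, -2.224, 0.005]
force: [0.1, -0.8, -6.1]
opening: 0.0117
gripper_force: 60.0
```

```bash
python3 - <<'E'
from h import *
stat(); s,d=tan("scene",(92,132,188,222)); cv2.imwrite("pics/s7.png",s); inbasket()
E
```

```text
t 15.2333 tcp [0.5368 0.3544 0.4639] grasp [0.5362 0.3542 0.2969] open 0.0117 F [ 0.1 -0.8 -6.1] q [0.5  0.23 1.27 0.   1.65 0.5 ]
yaw 0.2 tiltlipdown -0.2 roll(y-side up) -0.1
scene [146. 167.] [144 165   5   5] 22 med [ 0.4   -0.364  0.015] z95 0.017
scene [133. 168.] [130 166   6   4] 22 med [ 0.403 -0.404  0.015] z95 0.017
scene [174. 175.] [171 173   7   5] 22 med [ 0.424 -0.274  0.014] z95 0.018
scene [137. 196.] [134 194   6   5] 19 med [ 0.507 -0.369  0.019] z95 0.021
wrist [315. 202.] [269 178  94  50] 4419 med [0.584 0.358 0.223] z95 0.225
wrist [214. 205.] [185 182  60  48] 2725 med [0.504 0.355 0.223] z95 0.225
wrist [325. 244.] [290 230  68  31] 1861 med [0.594 0.322 0.225] z95 0.226
wrist [ 80. 284.] [ 70 277  25  12] 144 med [0.241 0.143 0.016] z95 0.018
wrist [229. 288.] [228 286   4   4] 13 med [0.53  0.386 0.381] z95 0.382
```

All four offcuts are in the tray at (400,-364), (403,-404), (424,-274) and (507,-369) mm, and the three tiles are still in the basket. Now the pour.

```bash
cat >> h.py <<'E'
def lippose(lx,ly,lz,th):
    t=np.radians(th); return target((lx+.118*np.cos(t)-.074*np.sin(t),ly,lz+.118*np.sin(t)+.074*np.cos(t)),0,th,0,-1)
E
python3 - <<'E'
from h import *
p,T=pose()
seq=[(.130,4*i,.490) for i in range(0,6)]+[(.125-.0022*i,20+2*i,.490) for i in range(1,17)]
a=lippose(.49,.363,.130,0); print("A"); [print(r) for r in rows(p,T,*a)]
for z,th,x in seq[1:]:
    b=lippose(x,.363,z,th); print(round(z,3),th,rows(*a,*b,1)[0],b[0].round(3)); a=b
E
```

```text
A
[[3.5, 23.7, 31.3], [-0.0006, 0.0005, 0.0007]]
[[3.5, 23.7, 31.3], [-0.0006, 0.0005, 0.0007]]
[[3.5, 23.6, 31.3], [-0.0006, 0.0005, 0.0007]]
0.13 4 [[0.0, -17.1, -7.6], [-0.0698, 0.0, 0.0]] [0.591 0.363 0.379]
0.13 8 [[0.0, -17.1, -7.6], [-0.0698, 0.0, 0.0]] [0.573 0.363 0.385]
0.13 12 [[0.0, -17.1, -7.6], [-0.0698, -0.0, 0.0]] [0.555 0.363 0.39 ]
0.13 16 [[-0.0, -17.1, -7.6], [-0.0698, 0.0, -0.0]] [0.537 0.363 0.394]
0.13 20 [[0.0, -17.1, -7.6], [-0.0698, -0.0, 0.0]] [0.518 0.363 0.397]
0.123 22 [[0.0, -10.9, 2.8], [-0.0349, 0.0, 0.0]] [0.509 0.363 0.39 ]
0.121 24 [[0.0, -9.3, -1.9], [-0.0349, 0.0, 0.0]] [0.5   0.363 0.389]
0.118 26 [[0.0, -9.4, -2.0], [-0.0349, 0.0, 0.0]] [0.49  0.363 0.387]
0.116 28 [[0.0, -9.4, -2.0], [-0.0349, 0.0, 0.0]] [0.481 0.363 0.384]
0.114 30 [[0.0, -9.5, -2.0], [-0.0349, 0.0, 0.0]] [0.472 0.363 0.382]
0.112 32 [[0.0, -9.6, -2.1], [-0.0349, 0.0, 0.0]] [0.462 0.363 0.379]
0.11 34 [[0.0, -9.6, -2.1], [-0.0349, 0.0, 0.0]] [0.453 0.363 0.375]
0.107 36 [[0.0, -9.7, -2.1], [-0.0349, -0.0, 0.0]] [0.444 0.363 0.372]
0.105 38 [[-0.0, -9.8, -2.2], [-0.0349, 0.0, -0.0]] [0.435 0.363 0.368]
0.103 40 [[0.0, -9.8, -2.2], [-0.0349, 0.0, 0.0]] [0.425 0.363 0.363]
0.101 42 [[0.0, -9.9, -2.3], [-0.0349, 0.0, 0.0]] [0.416 0.363 0.359]
0.099 44 [[0.0, -10.0, -2.3], [-0.0349, 0.0, 0.0]] [0.407 0.363 0.354]
0.096 46 [[0.0, -10.0, -2.4], [-0.0349, 0.0, 0.0]] [0.399 0.363 0.349]
0.094 48 [[0.0, -10.1, -2.4], [-0.0349, -0.0, 0.0]] [0.39  0.363 0.343]
0.092 50 [[-0.0, -10.1, -2.5], [-0.0349, 0.0, -0.0]] [0.381 0.363 0.337]
0.09 52 [[0.0, -10.2, -2.6], [-0.0349, 0.0, 0.0]] [0.373 0.363 0.331]
```

apply_moves:
  series:
    - [[2,12,15],[0,0,0]]
    - [[4,24,31],[0,0,0]]
    - [[3,23,31],[0,0,0.002]]
    - [[2,12,17],[0,0,0]]
    - [[0,-17,-8],[-0.07,0,0]]
    - [[0,-17,-8],[-0.07,0,0]]
    - [[0,-17,-8],[-0.07,0,0]]
    - [[0,-17,-8],[-0.07,0,0]]
    - [[0,-17,-8],[-0.07,0,0]]
    - [[0,0,0],[0,0,0]]

```text
t: 16.17
tool_pos: [0.5161, 0.3627, 0.3994]
orientation: [2.03, 2.03, 0.359]
force: [-0.4, -0.3, -5.6]
opening: 0.0114
gripper_force: 60.0
```

```bash
python3 - <<'E'
from h import *
stat(); p,T=pose(); b=lippose(.49,.363,.125,20); print(rows(p,T,*b,1)); inbasket()
E
```

```text
t 16.1667 tcp [0.5161 0.3627 0.3994] grasp [0.5735 0.3626 0.2426] open 0.0114 F [-0.4 -0.3 -5.6] q [ 0.59  0.08  1.57 -0.21  1.2   0.64]
yaw 0.0 tiltlipdown 20.1 roll(y-side up) -0.1
[[[0.3, -0.4, 7.9], [0.0021, 0.0008, 0.0004]]]
wrist [374.  85.] [346  60  64  61] 2799 med [0.839 0.473 0.013] z95 0.014
wrist [402. 124.] [394 122  16   5] 51 med [0.908 0.414 0.009] z95 0.011
wrist [347. 149.] [342 133  12  33] 308 med [0.807 0.379 0.01 ] z95 0.014
wrist [401. 140.] [392 139  18   4] 52 med [0.911 0.387 0.009] z95 0.013
wrist [399. 182.] [385 155  25  49] 886 med [0.917 0.316 0.013] z95 0.014
wrist [344. 173.] [341 172   7   4] 23 med [0.801 0.342 0.011] z95 0.186
wrist [310. 200.] [269 173  84  53] 3981 med [0.641 0.369 0.187] z95 0.197
wrist [210. 205.] [175 181  70  54] 3194 med [0.566 0.366 0.16 ] z95 0.169
wrist [319. 244.] [290 230  56  31] 1494 med [0.65  0.333 0.192] z95 0.199
wrist [402. 278.] [390 259  20  31] 314 med [0.875 0.18  0.083] z95 0.088
wrist [387. 268.] [381 263  13  12] 86 med [0.848 0.199 0.074] z95 0.08
wrist [232. 285.] [228 278   7  12] 52 med [0.541 0.397 0.316] z95 0.319
```

Poses match the plan, so I'll continue the tilt at 2° per row.

apply_moves:
  series:
    - [[0,-9,4],[-0.035,0,0]]
    - [[0,-9,2],[-0.035,0,0]]
    - [[0,-9,-2],[-0.035,0,0]]
    - [[0,-9,-2],[-0.035,0,0]]
    - [[0,-9,-2],[-0.035,0,0]]
    - [[0,-9,-2],[-0.035,0,0]]
    - [[0,-10,-2],[-0.035,0,0]]
    - [[0,-10,-2],[-0.035,0,0]]
    - [[0,-10,-2],[-0.035,0,0]]
    - [[0,-10,-2],[-0.035,0,0]]
    - [[0,0,0],[0,0,0]]
    - [[0,0,0],[0,0,0]]

```text
t: 17.22
tool_pos: [0.432, 0.3635, 0.3622]
orientation: [1.817, 1.816, 0.66]
force: [0.3, 0.7, -2.9]
opening: 0.0116
gripper_force: 60.0
```

apply_moves:
  series:
    - [[0,-10,-2],[-0.035,0,0]]
    - [[0,-10,-2],[-0.035,0,0]]
    - [[0,-10,-2],[-0.035,0,0]]
    - [[0,-10,-2],[-0.035,0,0]]
    - [[0,-10,-2],[-0.035,0,0]]
    - [[0,-10,-2],[-0.035,0,0]]
    - [[0,0,0],[0,0,0]]
    - [[0,0,0],[0,0,0]]
    - [[0,0,0],[0,0,0]]
    - [[0,0,0],[0,0,0]]
    - [[0,0,0],[0,0,0]]

```text
t: 18.13
tool_pos: [0.3815, 0.3641, 0.3292]
orientation: [1.678, 1.676, 0.821]
force: [-0.3, -0.4, -3.0]
opening: 0.0115
gripper_force: 60.0
```

```bash
python3 - <<'E'
from h import *
stat(); p,T=pose(); b=lippose(.49,.363,.09,52); print(rows(p,T,*b,1)); w,d=tan("wrist",(60,100,345,290)); s,_=tan("scene",(330,130,450,250)); cv2.imwrite("pics/p1.png",s)
E
```

```text
t 18.1333 tcp [0.3815 0.3641 0.3292] grasp [0.5134 0.364  0.2268] open 0.0115 F [-0.3 -0.4 -3. ] q [ 0.89 -0.21  2.1  -0.96  0.84  1.41]
yaw -0.1 tiltlipdown 52.2 roll(y-side up) 0.1
[[[-1.1, -3.7, -8.3], [0.0026, 0.0002, -0.0015]]]
wrist [282. 107.] [257 100  51  21] 508 med [0.849 0.441 0.014] z95 0.015
wrist [289. 152.] [270 133  34  33] 510 med [0.899 0.356 0.014] z95 0.195
wrist [283. 181.] [269 172  34  23] 553 med [0.872 0.299 0.014] z95 0.015
wrist [187. 229.] [171 221  36  15] 410 med [0.63  0.282 0.014] z95 0.127
wrist [293. 234.] [290 232   7   5] 22 med [0.706 0.283 0.142] z95 0.241
wrist [187. 247.] [167 241  40  15] 503 med [0.632 0.254 0.014] z95 0.122
wrist [296. 244.] [293 241   5   8] 25 med [0.523 0.373 0.247] z95 0.251
wrist [310. 249.] [305 241  13  19] 186 med [0.87  0.175 0.084] z95 0.209
wrist [320. 256.] [314 252  12   8] 63 med [0.921 0.138 0.083] z95 0.09
wrist [232. 284.] [228 276   8  14] 86 med [0.448 0.398 0.27 ] z95 0.273
scene [396. 134.] [390 130  16   7] 59 med [0.41  0.341 0.208] z95 0.215
scene [421. 144.] [413 130  34  37] 375 med [0.51  0.363 0.273] z95 0.338
scene [411. 140.] [409 134   4  14] 36 med [0.467 0.356 0.255] z95 0.263
scene [372. 154.] [366 154  14   1] 14 med [0.367 0.322 0.07 ] z95 0.072
scene [368. 183.] [358 166  29  43] 546 med [0.423 0.312 0.013] z95 0.071
scene [399. 174.] [386 167  26  15] 302 med [0.4   0.409 0.018] z95 0.029
scene [335. 191.] [331 189   8   6] 43 med [0.54  0.189 0.125] z95 0.128
scene [334. 203.] [330 198   9   9] 64 med [0.551 0.191 0.085] z95 0.095
scene [409. 208.] [397 206  22   5] 50 med [0.51  0.408 0.007] z95 0.072
scene [359. 242.] [348 233  22  17] 250 med [0.631 0.266 0.012] z95 0.016
```

The wrist load fell to 3.0 N, which is the empty basket, and the tiles lie in the bin. Now I return to the board.

```bash
python3 - <<'E'
from h import *
p,T=pose()
a=target((.54,.363,.30),0,0,0,-1); [print(r) for r in rows(p,T,*a,12)]
b=target((.628,-.007,.30),5.5,0,0,-1); print("B"); [print(r) for r in rows(*a,*b,12)]
E
```

```text
[[-0.1, 17.2, 3.4], [0.0758, -0.0, -0.0001]]
[[-0.1, 17.4, 2.1], [0.0758, -0.0, -0.0001]]
[[-0.1, 17.5, 0.7], [0.0758, -0.0, -0.0001]]
[[-0.1, 17.5, -0.6], [0.0758, -0.0, -0.0001]]
[[-0.1, 17.4, -1.9], [0.0758, -0.0, -0.0001]]
[[-0.1, 17.2, -3.2], [0.0758, -0.0, -0.0001]]
[[-0.1, 16.9, -4.5], [0.0758, -0.0, -0.0001]]
[[-0.1, 16.6, -5.8], [0.0758, -0.0, -0.0001]]
[[-0.1, 16.1, -7.0], [0.0758, -0.0, -0.0001]]
[[-0.1, 15.5, -8.2], [0.0758, -0.0, -0.0001]]
[[-0.1, 14.8, -9.4], [0.0758, -0.0, -0.0001]]
[[-0.1, 14.1, -10.5], [0.0758, -0.0, -0.0001]]
B
[[-30.8, 7.3, 0.0], [0.0, 0.0, -0.008]]
[[-30.9, 7.1, 0.0], [0.0, 0.0, -0.008]]
[[-30.9, 6.8, 0.0], [0.0, 0.0, -0.008]]
[[-31.0, 6.6, 0.0], [0.0, 0.0, -0.008]]
[[-31.1, 6.3, 0.0], [0.0, 0.0, -0.008]]
[[-31.1, 6.1, 0.0], [0.0, 0.0, -0.008]]
[[-31.1, 5.8, 0.0], [0.0, 0.0, -0.008]]
[[-31.2, 5.6, 0.0], [0.0, 0.0, -0.008]]
[[-31.2, 5.3, 0.0], [0.0, 0.0, -0.008]]
[[-31.3, 5.1, 0.0], [0.0, 0.0, -0.008]]
[[-31.3, 4.8, 0.0], [0.0, 0.0, -0.008]]
[[-31.4, 4.6, 0.0], [0.0, 0.0, -0.008]]
```

apply_moves:
  series:
    - [[0,17,3],[0.076,0,0]]
    - [[0,17,2],[0.076,0,0]]
    - [[0,17,1],[0.076,0,0]]
    - [[0,18,-1],[0.076,0,0]]
    - [[0,17,-2],[0.076,0,0]]
    - [[0,17,-3],[0.076,0,0]]
    - [[0,17,-5],[0.076,0,0]]
    - [[0,17,-6],[0.076,0,0]]
    - [[0,16,-7],[0.076,0,0]]
    - [[0,16,-8],[0.076,0,0]]
    - [[0,15,-9],[0.076,0,0]]
    - [[0,14,-10],[0.076,0,0]]

```text
t: 19.23
tool_pos: [0.5401, 0.3637, 0.4665]
orientation: [-2.218, -2.22, 0.004]
force: [0.3, -0.2, -3.9]
opening: 0.0117
gripper_force: 60.0
```

apply_moves:
  series:
    - [[-20,5,-3],[0,0,-0.008]]
    - [[-31,7,0],[0,0,-0.008]]
    - [[-31,7,0],[0,0,-0.008]]
    - [[-31,7,0],[0,0,-0.008]]
    - [[-31,6,0],[0,0,-0.008]]
    - [[-31,6,0],[0,0,-0.008]]
    - [[-31,6,0],[0,0,-0.008]]
    - [[-31,6,0],[0,0,-0.008]]
    - [[-31,5,0],[0,0,-0.008]]
    - [[-31,5,0],[0,0,-0.008]]
    - [[-30,5,0],[0,0,-0.008]]
    - [[-22,3,0],[0,0,-0.008]]

```text
t: 20.23
tool_pos: [0.6231, 0.0133, 0.4685]
orientation: [2.113, 2.325, -0.003]
force: [0.0, -0.7, -2.9]
opening: 0.0115
gripper_force: 60.0
```

```bash
python3 - <<'E'
from h import *
stat(); p,T=pose()
b=target((.628,-.007,.130),5.5,0,0,-1); [print(r) for r in rows(p,T,*b)]
s,d=tan("scene",(345,140,435,228)); cv2.imwrite("pics/b1.png",cv2.resize(s[140:228,340:440],None,fx=5,fy=5,interpolation=2))
E
```

```text
t 20.2333 tcp [0.6231 0.0133 0.4685] grasp [0.6229 0.0131 0.3015] open 0.0115 F [ 0.  -0.7 -2.9] q [-0.06  0.18  1.32 -0.    1.64 -0.16]
yaw 5.5 tiltlipdown -0.1 roll(y-side up) -0.1
[[-4.1, 0.6, 34.3], [-0.0002, 0.0002, -0.0001]]
[[-4.1, 0.6, 34.3], [-0.0002, 0.0002, -0.0001]]
[[-4.1, 0.6, 34.3], [-0.0002, 0.0002, -0.0001]]
[[-4.1, 0.6, 34.3], [-0.0002, 0.0002, -0.0001]]
[[-4.1, 0.6, 34.3], [-0.0002, 0.0002, -0.0001]]
scene [373. 154.] [367 154  13   2] 14 med [0.366 0.326 0.07 ] z95 0.072
scene [399. 155.] [392 155  14   2] 17 med [0.367 0.404 0.068] z95 0.073
scene [358. 160.] [357 158   3   5] 13 med [0.387 0.276 0.069] z95 0.074
scene [387. 188.] [358 165  61  46] 2112 med [0.447 0.369 0.007] z95 0.067
```

apply_moves:
  series:
    - [[-4,1,15],[0,0,0]]
    - [[-4,1,30],[0,0,0]]
    - [[-4,1,35],[0,0,0]]
    - [[-4,0,35],[0,0,0]]
    - [[-4,0,30],[0,0,0]]
    - [[0,0,18],[0,0,0]]
    - [[0,0,8],[0,0,0]]
    - [[0,0,3],[0,0,0]]
    - [[0,0,3],[0,0,0]]
    - [[0,0,2],[0,0,0]]
    - [[0,0,0],[0,0,0]]

```text
t: 21.2
tool_pos: [0.6277, -0.0033, 0.2908]
orientation: [2.111, 2.325, 0.0]
force: [0.7, 0.5, -4.2]
opening: 0.0117
gripper_force: 60.0
```

```bash
python3 - <<'E'
from h import *
stat()
d=robot.read_camera("scene")[1]; W=cloud("scene",d);Z=W[...,2]
m=np.zeros(Z.shape,bool);m[185:288,215:302]=1;m&=(Z>.06)&(Z<.085)&(W[...,0]>.50)&(W[...,0]<.73)
print(rect(W,m),[np.nanmedian(Z[m&(k)]).round(4) for k in(W[...,1]>.04,W[...,1]<-.05)])
E
```

```text
t 21.2 tcp [ 0.6277 -0.0033  0.2908] grasp [ 0.6279 -0.0034  0.1238] open 0.0117 F [ 0.7  0.5 -4.2] q [-0.09  0.28  1.53 -0.    1.33 -0.18]
yaw 5.5 tiltlipdown 0.0 roll(y-side up) -0.0
(array([616.,  -5.]), array([209., 147.]), 6.6, 487) [np.float64(0.0742), np.float64(0.0791)]
```

apply_moves:
  series:
    - [[-3,0,1],[0,0,0]]
    - [[0,0,1],[0,0,0]]
    - [[0,0,1],[0,0,0]]
    - [[0,0,1],[0,0,0]]
    - [[0,0,0],[0,0,0]]
    - [[0,0,0],[0,0,0]]

```text
t: 21.75
tool_pos: [0.6284, -0.0071, 0.2884]
orientation: [2.111, 2.323, 0.001]
force: [-2.5, -2.8, 9.1]
opening: 0.0117
gripper_force: 60.0
```

apply_moves:
  series:
    - [[0,0,0],[0,0,0]]
    - [[0,0,0],[0,0,0]]
    - [[0,0,0],[0,0,0]]
    - [[0,0,0],[0,0,0]]
    - [[0,0,0],[0,0,0]]
    - [[0,0,0],[0,0,0]]
    - [[0,0,0],[0,0,0]]
    - [[0,0,0],[0,0,0]]
  claw: 0.7
  newtons: 10

```text
t: 22.42
tool_pos: [0.6273, -0.0063, 0.2851]
orientation: [-2.111, -2.324, 0.002]
force: [0.2, 0.3, 0.3]
opening: 0.0603
gripper_force: 0.0
```

apply_moves:
  series:
    - [[0,0,-10],[0,0,0]]
    - [[0,0,-25],[0,0,0]]
    - [[0,0,-35],[0,0,0]]
    - [[0,0,-35],[0,0,0]]
    - [[0,0,-35],[0,0,0]]
    - [[0,0,-20],[0,0,0]]
    - [[0,0,0],[0,0,0]]

```text
t: 23.0
tool_pos: [0.6284, -0.0064, 0.4535]
orientation: [2.107, 2.32, 0.008]
force: [0.2, 0.2, 0.3]
opening: 0.0652
gripper_force: 0.0
```

```bash
python3 - <<'E'
from h import *
stat()
s,d=robot.read_camera("scene"); W=cloud("scene",d);Z=W[...,2]
box=np.zeros(Z.shape,bool);box[185:288,215:302]=1
m=box&(Z>.06)&(Z<.085)&(W[...,0]>.50)&(W[...,0]<.75)
print(rect(W,m)); m=box&(Z>.12)&(Z<.145); print("bar",rect(W,m),np.nanmedian(Z[m]))
tan("scene",(92,132,188,222))
cv2.imwrite("pics/f.png",np.hstack([cv2.resize(s[140:230,340:440],(400,360),interpolation=2),cv2.resize(s[185:290,205:310],(400,360),interpolation=2)]))
E
```

```text
t 23.0 tcp [ 0.6284 -0.0064  0.4535] grasp [ 0.6299 -0.0066  0.2865] open 0.0652 F [0.2 0.2 0.3] q [-0.09  0.19  1.34 -0.    1.61 -0.19]
yaw 5.5 tiltlipdown 0.5 roll(y-side up) -0.1
(array([618.,  -7.]), array([208., 146.]), 3.8, 415)
bar (array([631.,  -6.]), array([ 16., 146.]), 5.5, 365) 0.1305273124283939
scene [146. 167.] [144 165   5   5] 23 med [ 0.399 -0.363  0.014] z95 0.017
scene [133. 168.] [130 166   6   5] 23 med [ 0.403 -0.405  0.014] z95 0.018
scene [174. 175.] [171 173   7   5] 23 med [ 0.424 -0.273  0.014] z95 0.017
scene [137. 196.] [134 194   6   5] 21 med [ 0.507 -0.37   0.018] z95 0.02
```

View pics/f.png

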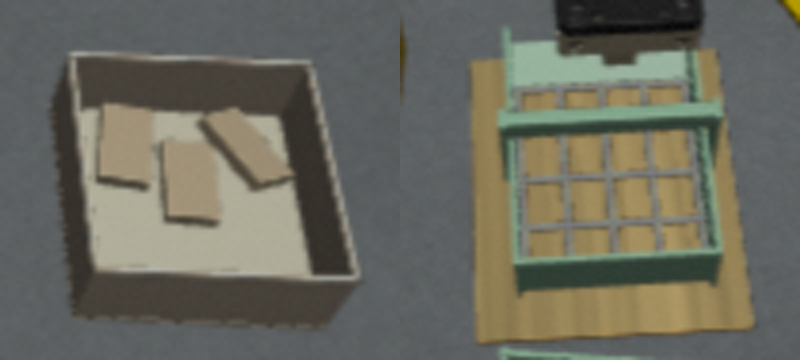

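The three tiles lie in the bin at (125,145), (190,180) and (245,148). The empty basket stands upright on the middle of the board, its bar at (631,-6) mm against the board centre of (629,-8). All four offcuts are in the tray.

```bash
python3 -c "
from plant import robot
print(robot.close_job())"
```

```text
the job is handed in; nothing more can be done
None
```

The job is done and handed in at about 23 s: all four offcuts are in the tray, the three whole tiles are in the bin, and the empty basket is upright and released on the middle of its board.

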